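Put the plain cutter set back in its storage tray

ROBOT

A 7-joint arm with a two-finger parallel gripper is mounted at the origin on the work surface. World frame = base frame: x ahead of the robot, y to its left, z up, the work surface at z = 0. Lengths are in mm, angles in degrees, forces in N, time in s.
With the tool pointing down it reaches from about 425 to 950 mm from the base axis. Payload 4.7 kg.
Tool frame: the origin (TCP) lies midway between the tips of the shut fingers; the grasp point (between the pads) lies 19 mm behind it; z points along the fingers, y is the direction in which the jaws open and shut (so a half turn about z gives the same grasp; the last joint's range is limited). The gripper opens to 85 mm and grips with 20 to 120 N. Pads are 22 mm wide; open, the fingers measure 114 mm over their backs; the gripper's body (76 mm by 85 mm) begins 54 mm behind the grasp point. The pads swing forward as they close: fully open they stand 13 mm farther back than shut.
Start: joints at [65.609, 26.849, -2.785, 87.806, 1.381, 65.374, -4.715], TCP at [260.915, -622.555, 206.035] pointing down, gripper open.
Joint ranges: [-148.3, 148.3], [-19.14, 114.17], [-79.39, 73.82], [5.75, 140.21], [-59.74, 239.74], [12.07, 113.84], [-152.46, 152.46]. Speed limits (degrees/s): [147.25, 147.25, 180, 180, 180, 180, 180].

INTERFACE

Orientations are given as [roll, pitch, yaw] about the fixed x, y, z axes, in that order (R = Rz(yaw) Ry(pitch) Rx(roll)).
In Python, from cell import robot, fingers, kinematics, status, capture, sign_off, masks_of, pinpoint gives the robot as it stands. Calls block until the motion is done:
- robot.goto(position, orientation): joint-space move of the TCP to a pose.
- robot.line_to(position, attitude=None, rate=150): straight line of the TCP; attitude=None keeps the orientation; rate is the mean speed in mm/s.
- robot.move_j(angles): joint-space move.
- fingers.grip(opening, squeeze=None): finger opening in mm; squeeze is the grip in N (None keeps the last); returns when the fingers have stopped.
- robot.sleep(seconds).
- kinematics.solve_ik(position, orientation): joint angles nearest the present ones, or None.
- status.sense(): the state.
- capture(name): name is "scene" or "top" or "wrist"; returns a dict with "frame" (420x560x3 uint8, blue, green, red), "range_z" (420x560 float32, mm along the optical axis (not along the pixel's ray), 0 where there is no reading), "K" (3x3 intrinsics, pixels), "xyz" and "rotation" of the camera in the world. Camera axes: x right, y up, looking along -z (the intrinsics and any distortion apply to the point x, -y, -z); pixel columns grow to the right and rows downward; lengths in mm; the calibration is good to about 2 mm. The wrist camera is an equidistant fisheye: a pixel r from the principal point sees the ray r / f radians off the axis. A picture is of the moment at which its call begins.
A pose or a line that the arm cannot do raises robot.Unreachable and nothing moves.
- sign_off(): hands the job in, once; it reports no verdict.
Trained networks look in a picture, given as the dict that the camera call returned (one of the last four; its "shot" number tells which), for a name from the list of things; names that differ only in an ending like _2 or _b are one class to them, and where a whole thing is asked for, a point or a joint stands for the part that bears it (a point fixed in the world has none). Each returns a list of dicts, best first, with "p" (0 to 1); they miss things now and then, are a little off and sometimes report something else, mostly with a low value. They report only what shows in the picture. A call takes as long as a camera call.
- masks_of(picture, thing): "mask" (420x560 bool, what is visible of it) and "position" ([column, row] as shares, 0 to 1, of the picture: columns of its width, rows of its height, amid what is visible of it).
- pinpoint(picture, thing): "position" ([column, row] as shares, 0 to 1, of the picture: columns of its width, rows of its height: a listed point, or the origin of a listed thing).
The state is a dict: "t": time; "joints": joint angles; "qd": joint speeds; "tau": joint torques, N m; "tcp_pos": TCP position; "orientation": TCP orientation; "wrist_force": force on the tool from outside, world axes, zero at the start; "torque": the same for the moment, N m; "opening": finger opening in mm.
Only numpy, scipy, OpenCV 4.12 (cv2) and the standard library are available. Lean on these libraries where they do the work, as an engineer would, in place of code of your own. Each camera call takes 0.05 s, during which the arm holds its last target.

TASK

Put the four plain steel pastry cutters back in their storage tray, each in the blue insert moulded to its shape, turned so that it goes right in and stands upright, flat on the floor of its well. The two white fluted cutters belong to another set: leave them standing where they are on the baking sheet.

Things in the scene. Friction and masses are not known exactly. Their poses are not given: they have to be found in the camera images.
- cutter_round: Plain stainless steel pastry cutter, an open-ended upright band 45 mm tall, wall 3 mm, 60 g, standing on a dark baking sheet (floor 2 mm thick, rim 15 mm high). Round, 56 mm outside diameter. Origin: centre of the outline at the lower edge; z up.
- cutter_square: Plain stainless steel pastry cutter, an open-ended upright band 45 mm tall, wall 3 mm, 60 g, standing on a dark baking sheet (floor 2 mm thick, rim 15 mm high). Square, 52 x 52 mm outside, sides along its x and y. Origin: centre of the outline at the lower edge; z up.
- cutter_oblong: Plain stainless steel pastry cutter, an open-ended upright band 45 mm tall, wall 3 mm, 60 g, standing on a dark baking sheet (floor 2 mm thick, rim 15 mm high). Oblong, 76 mm long along its x, 34 mm wide along its y. Origin: centre of the outline at the lower edge; z up.
- cutter_half: Plain stainless steel pastry cutter, an open-ended upright band 45 mm tall, wall 3 mm, 60 g, standing on a dark baking sheet (floor 2 mm thick, rim 15 mm high). Half-moon (half disc, 40 mm radius): 80 mm flat side along its x at y = -20 mm, rounded side bulging to y = +20 mm. Origin: centre of the 80 x 40 mm box around the outline, at the lower edge; z up.
- insert_round: Blue insert, 110 mm square, 18 mm high, fixed, one of four lying two by two (112 mm apart) in a white tray (rim and blue tops 24 mm above the table). Well 14 mm deep, white floor 4 mm above the origin, 7 mm larger than its cutter all round: round, 70 mm in diameter. Origin: underside, below the well's middle; z up.
- insert_square: Blue insert, 110 mm square, 18 mm high, fixed, one of four lying two by two (112 mm apart) in a white tray (rim and blue tops 24 mm above the table). Well 14 mm deep, white floor 4 mm above the origin, 7 mm larger than its cutter all round: square, 66 x 66 mm, sides along its x and y. Origin: underside, below the well's middle; z up.
- insert_oblong: Blue insert, 110 mm square, 18 mm high, fixed, one of four lying two by two (112 mm apart) in a white tray (rim and blue tops 24 mm above the table). Well 14 mm deep, white floor 4 mm above the origin, 7 mm larger than its cutter all round: oblong, 90 mm along its x by 48 mm along its y. Origin: underside, below the well's middle; z up.
- insert_half: Blue insert, 110 mm square, 18 mm high, fixed, one of four lying two by two (112 mm apart) in a white tray (rim and blue tops 24 mm above the table). Well 14 mm deep, white floor 4 mm above the origin, 7 mm larger than its cutter all round: half-moon, 94 (x) x 54 mm (y), flat side facing its -y. Seated, cutter and insert axes point the same way; reversed it does not go in. Origin: underside, below the well's middle; z up.
- fluted_round: White nylon cutter with a wavy (fluted) edge, round, 56 mm over the waves, 45 mm tall, open-ended, standing on the baking sheet among the steel ones; it belongs to another set. Origin: centre of the outline at the lower edge; z up.
- fluted_oblong: White nylon cutter with a wavy (fluted) edge, oblong, 76 (along its x) x 34 mm over the waves, 45 mm tall, open-ended, standing on the baking sheet among the steel ones; it belongs to another set. Origin: centre of the outline at the lower edge; z up.

How it is judged (in metres and radians):
At the end, for the whole second after the job is handed in: Each steel cutter rests upright (within 6 degrees), released and still, on the floor of the insert of its own shape (lower edge within 4 mm of the floor, centre within 12 mm of the insert's centre); both white fluted cutters stand within 30 mm of where they were (horizontal distance between cutter_round and insert_round below 0.012 m and z of cutter_round in the frame of insert_round between 0 and 0.008 m and angle between each of cutter_round, cutter_square, cutter_oblong, cutter_half's own z axis and vertical below 0.1 rad and linear speed of each of cutter_round, cutter_square, cutter_oblong, cutter_half below 0.02 m/s and angular speed of each of cutter_round, cutter_square, cutter_oblong, cutter_half below 0.2 rad/s and horizontal distance between cutter_square and insert_square below 0.012 m and z of cutter_square in the frame of insert_square between 0 and 0.008 m and horizontal distance between cutter_oblong and insert_oblong below 0.012 m and z of cutter_oblong in the frame of insert_oblong between 0 and 0.008 m and horizontal distance between cutter_half and insert_half below 0.012 m and z of cutter_half in the frame of insert_half between 0 and 0.008 m and distance of each of fluted_round, fluted_oblong from where it was at the start of the episode below 0.03 m and angle between each of fluted_round, fluted_oblong's own z axis and vertical below 0.2 rad); the robot touches nothing.
It fails at once if The white fluted round cutter was moved more than 30 mm from where it stood (distance of fluted_round from where it was at the start of the episode above 0.03 m).
It fails at once if The white fluted oblong cutter was moved more than 30 mm from where it stood (distance of fluted_oblong from where it was at the start of the episode above 0.03 m).
It also fails if it takes over 96 s, if anything falls off the work surface, if the arm or the gripper's body presses on something with over 40 N, if the wrist force passes 120 N, or if a joint passes its speed limit or range.

## Working session

There is one attempt and no reset: what is moved stays moved. The work goes in short steps, each a Python script; the robot and the scene stay as the last script left them, time stands still between calls to the robot, and variables do not carry over. Pictures are saved under pics/ and viewed, and the job is handed in when it is done.

```bash
ls; mkdir -p pics
python3 - <<'E'
from cell import *
import cv2,numpy as np,pickle
for n in ("top","scene"):
    c=capture(n); cv2.imwrite(f"pics/{n}0.png",c["frame"]); pickle.dump(c,open(f"{n}0.pkl","wb"))
    print(n,c["K"],c["xyz"],c["rotation"])
    if n=="top":
        for t in "cutter_round cutter_square cutter_oblong cutter_half insert_round insert_square insert_oblong insert_half fluted_round fluted_oblong".split():
            print(t,[(round(d["p"],2),np.round(np.array(d["position"])*[560,420],1)) for d in masks_of(c,t)[:3]],[(round(d["p"],2),np.round(np.array(d["position"])*[560,420],1)) for d in pinpoint(c,t)[:2]])
s=status.sense();print(s)
E
```

```text
pics
top [[453.73621108   0.         278.86684578]
 [  0.         453.73621108 212.07949118]
 [  0.           0.           1.        ]] [419.52473363   1.01854586 871.41441162] [  7.68218729   0.18958733 -90.10153067]
cutter_round [(0.77, array([395.6, 233.1]))] [(0.58, array([384. , 235.3]))]
cutter_square [(0.71, array([447.3, 165.6])), (0.42, array([335.6, 235.4]))] [(0.73, array([438.2, 171.1]))]
cutter_oblong [(0.79, array([324.1, 170.8])), (0.42, array([454. , 230.8])), (0.3, array([446.6, 160.8]))] [(0.93, array([325.9, 179.4]))]
cutter_half [(0.81, array([386.2, 169.1]))] [(0.75, array([384.2, 174.7]))]
insert_round [(0.94, array([199.9, 250.1]))] [(0.98, array([201.5, 250.4])), (0.4, array([142.6, 249.7]))]
insert_square [(0.89, array([141.2, 251.9]))] [(0.76, array([145.2, 252.6])), (0.74, array([139.9, 195.2]))]
insert_oblong [(0.7, array([194.7, 186.6]))] [(0.74, array([196.6, 190.3]))]
insert_half [(0.81, array([137. , 193.8]))] [(0.77, array([138.9, 196.6]))]
fluted_round [(0.87, array([454.5, 231.9]))] [(0.85, array([441.6, 232.4])), (0.57, array([137.5, 195.7]))]
flut
[... 293 characters left out ...]
36  -1.24970104 107.61212903]
{'t': 1.1, 'joints': array([65.61026849, 26.84877991, -2.7837711 , 87.80517263,  1.38059024,
       65.37320517, -4.71558475]), 'qd': array([ 0.05329479,  0.01959468,  0.01642597,  0.01697829,  0.00041001,
       -0.0195333 ,  0.01774721]), 'tau': array([ 4.11920037e-04, -5.10169423e+01, -4.66681388e-02, -2.38014776e+01,
        1.08759158e-02,  1.00061632e-03, -6.09142177e-07]), 'tcp_pos': array([ 260.90460725, -622.57335684,  206.0395832 ]), 'orientation': array([ 1.79993758e+02, -2.32532500e-03,  2.27334826e+01]), 'wrist_force': array([ 0.5112805 , -0.14230791, -0.31758462]), 'torque': array([0.00850096, 0.00680524, 0.0106201 ]), 'opening': 85.58417855268873}
```

```bash
python3 -c "
import cv2
a=cv2.imread('pics/top0.png')[130:300,90:500]
cv2.imwrite('pics/top0z.png',cv2.resize(a,(800,332),interpolation=cv2.INTER_CUBIC))"
```

```text
(no output)
```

View pics/top0z.png

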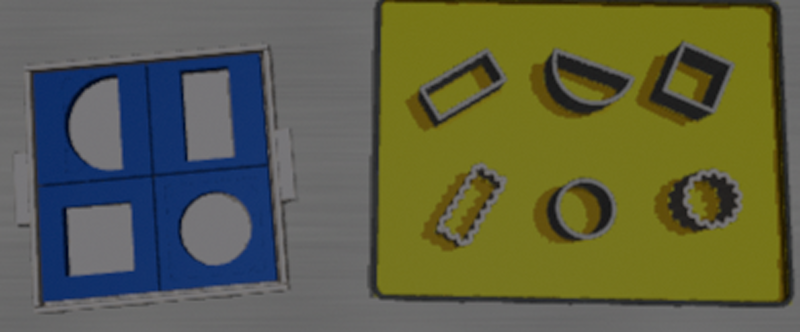

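View pics/scene0.png

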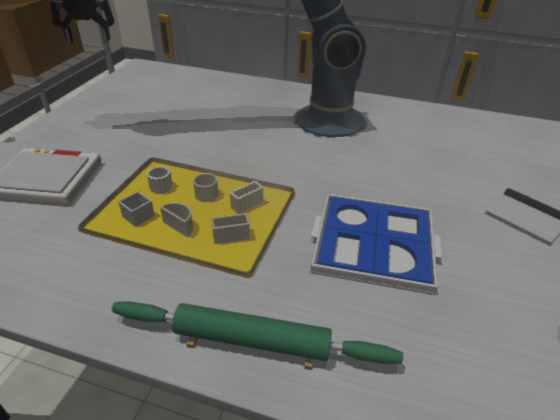

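```bash
cat > h.py <<'E'
import numpy as np,cv2
from scipy.spatial.transform import Rotation as Rn
def cam(c): return Rn.from_euler('xyz',c["rotation"],degrees=True).as_matrix(),np.array(c["xyz"]),np.array(c["K"])
def cloud(c):
    R,t,K=cam(c); d=c["range_z"]; v,u=np.mgrid[:420,:560]
    P=np.stack([(u-K[0,2])/K[0,0]*d,-(v-K[1,2])/K[1,1]*d,-d],-1)
    return P@R.T+t
def toplane(c,z,x0,x1,y0,y1,s):  # rectified image at height z: rows = x decreasing, cols = y decreasing; s px/mm
    R,t,K=cam(c); xs=np.arange(x1,x0,-1/s); ys=np.arange(y1,y0,-1/s)
    X,Y=np.meshgrid(xs,ys,indexing='ij'); P=(np.stack([X,Y,np.full_like(X,z)],-1)-t)@R
    u=K[0,0]*P[...,0]/-P[...,2]+K[0,2]; v=-K[1,1]*P[...,1]/-P[...,2]+K[1,2]
    return cv2.remap(c["frame"],u.astype('f4'),v.astype('f4'),cv2.INTER_CUBIC)
def outline(kind,clear=0):
    if 'round' in kind:
        a=np.linspace(0,2*np.pi,73); return (28+clear)*np.c_[np.cos(a),np.sin(a)]
    if 'square' in kind: h=(26+clear,26+clear)
    if 'oblong' in kind: h=(38+clear,17+clear)
    if 'half' in kind:
        a=np.linspace(0,np.pi,40); r=40+clear
        p=np.c_[r*np.cos(a),r*np.sin(a)-20]
        if clear: p=np.r_[p,[[-r,-20-clear],[r,-20-clear]]]
        return np.r_[p,p[:1]]
    return np.array([[h[0],h[1]],[-h[0],h[1]],[-h[0],-h[1]],[h[0],-h[1]],[h[0],h[1]]])
E
python3 - <<'E'
import pickle; from h import *
c=pickle.load(open("top0.pkl","rb")); W=cloud(c)
import sys
cv2.imwrite("pics/r47.png",cv2.resize(toplane(c,47,420,600,-400,-60,2),None,fx=1.17,fy=1.17))
cv2.imwrite("pics/r24.png",toplane(c,24,300,560,100,360,2))
for n,(u,v) in dict(cr=(397,235),half=(386,170),sheet=(420,200),well=(200,250),blue=(165,220)).items(): print(n,W[v-1:v+2,u-1:u+2].reshape(-1,3).round(1)[:5].tolist())
P=W.reshape(-1,3); m=(P[:,2]>38)&(P[:,2]<60)&(P[:,1]<-50)&(P[:,1]>-430)&(P[:,0]>350)&(P[:,0]<650)
print(m.sum(),np.percentile(P[m,2],[5,25,50,75,95]))
E
```

```text
cr [[493.9, -221.3, 1.1], [493.4, -221.5, 7.6], [492.9, -222.0, 13.2], [491.8, -220.5, 4.0], [491.5, -221.6, 6.9]]
half [[622.0, -204.7, -0.3], [621.6, -206.3, 1.4], [621.2, -207.8, 3.0], [619.2, -203.9, 3.0], [619.5, -206.2, 1.4]]
sheet [[561.9, -268.2, 1.5], [562.1, -270.5, 0.3], [561.9, -272.1, 1.5], [559.7, -267.7, 2.9], [559.7, -269.7, 2.8]]
well [[465.6, 155.8, 6.6], [465.5, 153.7, 8.1], [465.4, 151.4, 9.9], [463.6, 155.4, 8.8], [463.6, 153.4, 9.2]]
blue [[521.3, 220.2, 22.6], [521.4, 218.4, 22.5], [521.5, 216.8, 21.3], [520.0, 221.4, 17.6], [520.3, 220.2, 15.2]]
1874 [40.61015556 45.07219302 46.34634677 47.41187788 48.88954182]
```

View pics/r47.png

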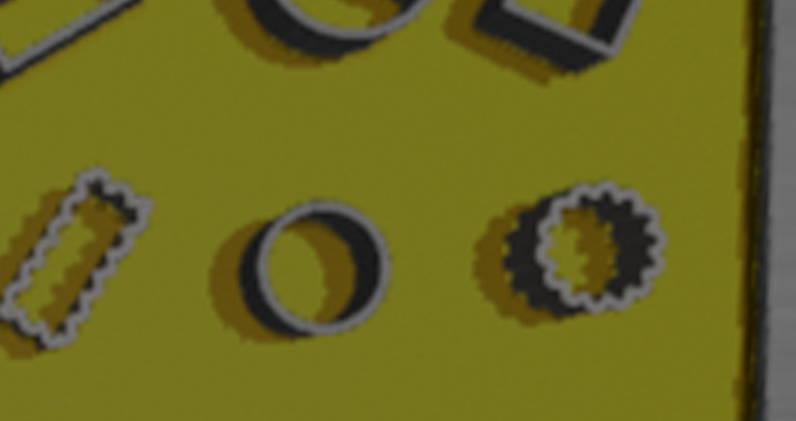

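View pics/r24.png

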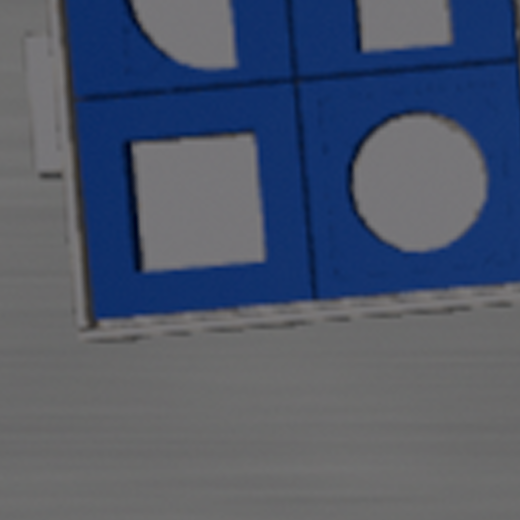

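```bash
cat > fit.py <<'E'
from h import *
import pickle
from scipy.optimize import minimize
s=2
def px(p,x1,y1): return np.c_[(y1-p[:,1])*s,(x1-p[:,0])*s]
def xf(kind,q,cl=0):
    a=np.radians(q[2]); R=np.array([[np.cos(a),-np.sin(a)],[np.sin(a),np.cos(a)]]); return outline(kind,cl)@R.T+q[:2]
def fit(kind,im,x1,y1,guess,cl=-1.5):
    g=cv2.cvtColor(im,cv2.COLOR_BGR2HSV).astype(float)
    w=np.clip((im.min(2).astype(float)-60),0,100)  # grey-bright: blue channel high (yellow has low)
    w=cv2.GaussianBlur(w,(0,0),2)
    def cost(q):
        p=xf(kind,q,0); 
        # shrink by moving along: use midline approx
        o=outline(kind,0); 
        p=np.concatenate([np.linspace(p[i],p[i+1],max(2,int(np.hypot(*(p[i+1]-p[i]))/1.0)+1)) for i in range(len(p)-1)])
        c=np.array(q[:2]); pm=p+(c-p)/np.linalg.norm(c-p,axis=1)[:,None]*1.7
        uv=px(pm,x1,y1).astype('f4')
        return -cv2.remap(w.astype('f4'),uv[:,0].reshape(-1,1),uv[:,1].reshape(-1,1),cv2.INTER_LINEAR).mean()
    best=None
    for a in (range(0,360,15) if 'round' not in kind else [0]):
        for dx in (-5,0,5):
            for dy in (-5,0,5):
                q0=[guess[0]+dx,guess[1]+dy,a]
                k=cost(q0)
                if best is None: best=[]
                best.append((k,q0))
    best.sort(key=lambda b:b[0])
    rs=[minimize(cost,b[1],method='Nelder-Mead',options=dict(initial_simplex=[b[1],np.add(b[1],[4,0,0]),np.add(b[1],[0,4,0]),np.add(b[1],[0,0,8])],xatol=.05,fatol=.01)) for b in best[:12]]
    r=min(rs,key=lambda r:r.fun); return r.x,-r.fun
E
cat > run0.py <<'E'
from fit import *
c=pickle.load(open("top0.pkl","rb"))
W=cloud(c)
x0,x1,y0,y1=430,700,-440,-60
im=toplane(c,47,x0,x1,y0,y1,s); vis=im.copy()
P=W.reshape(-1,3); R,t,K=cam(c)
def pt(u,v,z):
    d=R@np.array([(u-K[0,2])/K[0,0],-(v-K[1,2])/K[1,1],-1]); k=(z-t[2])/d[2]; return (t+k*d)[:2]
G=dict(cutter_round=(395,233),cutter_square=(447,165),cutter_oblong=(324,171),cutter_half=(388,165),fluted_round=(454,232),fluted_oblong=(334,236))
poses={}
for k,uv in G.items():
    q,f=fit(k,im,x1,y1,pt(*uv,40)); poses[k]=q; print(k,q.round(1),round(f,1))
    cv2.polylines(vis,[px(xf(k,q),x1,y1).round().astype(int)],True,(0,0,255),1)
    e=q[:2]+10*np.array([-np.sin(np.radians(q[2])),np.cos(np.radians(q[2]))]); pp=px(np.array([q[:2],e]),x1,y1).astype(int); cv2.line(vis,tuple(map(int,pp[0])),tuple(map(int,pp[1])),(255,0,0),2)
cv2.imwrite("pics/fit_c.png",vis)
X0,X1,Y0,Y1=380,660,60,400
im=toplane(c,24,X0,X1,Y0,Y1,s); h=cv2.cvtColor(im,cv2.COLOR_BGR2HSV)
b=((h[...,0]>100)&(h[...,0]<130)&(h[...,1]>120)).astype('u1')
cn=max(cv2.findContours(b,cv2.RETR_EXTERNAL,cv2.CHAIN_APPROX_NONE)[0],key=cv2.contourArea)
r=cv2.minAreaRect(cn); print("tray",X1-r[0][1]/s,Y1-r[0][0]/s,np.array(r[1])/s,r[2])
vis=im.copy(); cv2.polylines(vis,[cv2.boxPoints(r).astype(int)],True,(0,0,255),1)
C=np.array([X1-r[0][1]/s,Y1-r[0][0]/s])
a=-r[2]; a=(a+45)%90-45 # world yaw: image (col=-y,row=-x): rotation sense image cw(+)-> world cw seen from above
print("yaw",a)
ca,sa=np.cos(np.radians(a)),np.sin(np.radians(a)); Rt=np.array([[ca,-sa],[sa,ca]])
T={}
for k,(i,j,da) in dict(insert_half=(1,1,90),insert_oblong=(1,-1,90),insert_square=(-1,1,0),insert_round=(-1,-1,0)).items():
    T[k]=np.r_[C+Rt@np.array([56*i,56*j]),a+da]; print(k,T[k].round(1))
    cv2.polylines(vis,[px(xf(k,T[k],7),X1,Y1).round().astype(int)],True,(0,255,255),1)
cv2.imwrite("pics/fit_t.png",vis)
pickle.dump((poses,T),open("poses.pkl","wb"))
E
python3 run0.py
```

```text
cutter_round [ 485.9 -198.4    1.3] 35.9
cutter_square [ 610.5 -309.7   65.3] 33.7
cutter_oblong [604.4 -86.  120.7] 29.6
cutter_half [ 605.6 -204.3   69.2] 35.1
fluted_round [ 494.6 -316.9    3.1] 33.5
fluted_oblong [490.1 -92.4 147.8] 33.0
tray 521.1508331298828 212.15216064453125 [223.05589294 223.54368591] 84.91173553466797
yaw 5.088264465332031
insert_half [572.  272.9  95.1]
insert_oblong [581.9 161.3  95.1]
insert_square [460.4 263.    5.1]
insert_round [470.3 151.4   5.1]
```

View pics/fit_c.png

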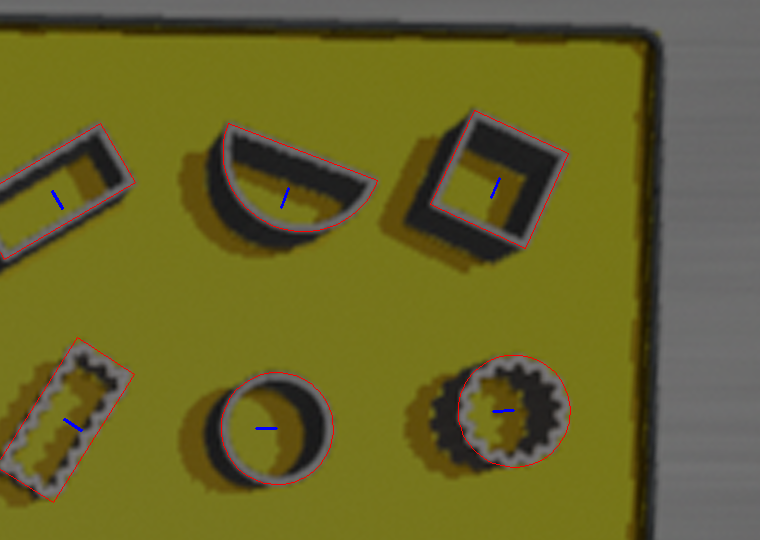

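View pics/fit_t.png

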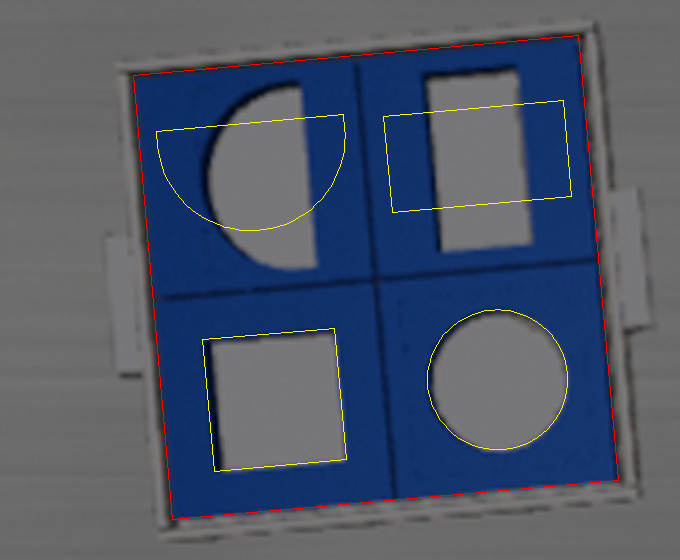

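```bash
cat > pp.py <<'E'
from cell import *
import pickle,numpy as np
poses,T=pickle.load(open("poses.pkl","rb"))
yawT=5.1
W=dict(round=56,square=52,oblong=34,half=40)
def best(pos,yaws):
    j=status.sense()["joints"]; o=[]
    for y in yaws:
        q=kinematics.solve_ik(pos,[180,0,y])
        if q is not None: o.append((np.abs(np.array(q)-j).max(),y,np.array(q)))
    return sorted(o,key=lambda t:t[0])
def plan(n):
    p=poses["cutter_"+n]; t=T["insert_"+n]; H=150
    a=p[2]; d={'round':[0],'square':[yawT-a+90*k for k in range(4)],'oblong':[yawT-a,yawT-a+180],'half':[yawT-a]}[n]
    ga={'round':[0,30,60,90,120,150],'square':[a,a+90],'oblong':[a],'half':[a]}[n]
    j0=status.sense()["joints"]; res=[]
    for g in ga:
        for k in (0,180):
            q1=kinematics.solve_ik([p[0],p[1],H],[180,0,w(g+k)])
            if q1 is None: continue
            for dd in d:
                q2=kinematics.solve_ik([t[0],t[1],H],[180,0,w(g+k+dd)])
                if q2 is None: continue
                res.append((np.abs(np.array(q1)-j0).max()+np.abs(np.array(q2)-np.array(q1)).max(),w(g+k),w(g+k+dd),np.round(q1),np.round(q2)))
    return sorted(res,key=lambda r:r[0])
def w(a): return (a+180)%360-180
def do(n,off=(0,0)):
    p=poses["cutter_"+n]; t=T["insert_"+n]; r=plan(n)[0]; print(n,r[1:3],r[3:])
    _,g1,g2,_,_=r; H=130; wd=W[n]
    fingers.grip(min(85,wd+24),40)
    robot.goto([p[0],p[1],H],[180,0,g1])
    robot.line_to([p[0],p[1],17],rate=120)
    s=status.sense(); print(" down",s["t"],s["tcp_pos"].round(1),s["orientation"].round(1),s["wrist_force"].round(1))
    fingers.grip(wd-6,40); s=status.sense(); print(" grip",s["opening"],s["wrist_force"].round(1))
    robot.line_to([p[0],p[1],H],rate=150); print(" lifted",status.sense()["opening"])
    robot.goto([t[0],t[1],H],[180,0,g2])
    return g2
def place(n):
    t=T["insert_"+n]; wd=W[n]
    robot.line_to([t[0],t[1],45],rate=150); robot.line_to([t[0],t[1],26],rate=60)
    s=status.sense(); print(" placed",s["tcp_pos"].round(1),s["wrist_force"].round(1),s["opening"])
    fingers.grip(wd+12); robot.sleep(.2)
    robot.line_to([t[0],t[1],130],rate=150); print(" t",status.sense()["t"])
E
python3 - <<'E'
from pp import *
for n in W:
    for r in plan(n)[:2]: print(n,r)
E
```

```text
round (np.float64(80.447205359111), 90, 90, array([ 41.,  19., -29., 110.,  11.,  53.,   7.]), array([ 26.,  25., -61., 113.,  26.,  57., -47.]))
round (np.float64(83.00466100813146), 60, 60, array([ 37.,  18., -23., 111.,   9.,  53., -21.]), array([ 23.,  23., -57., 113.,  23.,  56., -75.]))
square (np.float64(73.95444898180381), np.float64(65.2738340760919), np.float64(-174.89999999999998), array([ 35.,  32., -17.,  89.,  10.,  61., -10.]), array([ 12.,  29., -61., 109.,  29.,  60.,  34.]))
square (np.float64(77.09979198714001), np.float64(65.2738340760919), np.float64(95.10000000000002), array([ 35.,  32., -17.,  89.,  10.,  61., -10.]), array([ 12.,  29., -61., 109.,  29.,  60., -56.]))
oblong (np.float64(67.74765651457913), np.float64(120.7305436035752), np.float64(-174.89999999999998), array([ 33.,  29., -39.,  99.,  21.,  60.,  17.]), array([ 20.,  35., -58.,  99.,  33.,  64.,  48.]))
oblong (np.float64(176.04912131139739), np.float64(120.7305436035752), np.float64(5.099999999999994), array([ 33.,  29., -39.,  99.,  21.,  60.,  17.]), array([  10.,   29.,  -40.,  100.,   21.,   59., -123.]))
half (np.float64(152.19528007551574), np.float64(69.24929038705082), np.float64(5.099999999999994), array([ 31.,  28., -23.,  95.,  12.,  59., -16.]), array([   0.,   32.,  -42.,   95.,   24.,   62., -134.]))
half (np.float64(254.45650074707086), np.float64(-110.75070961294921), np.float64(-174.89999999999998), array([ 57.,  44., -68.,  94.,  42.,  72., 140.]), array([ 14.,  45., -70.,  95.,  44.,  72.,  31.]))
```

Run:
```python
from pp import *
import cv2
do("oblong")
c=capture("wrist"); cv2.imwrite("pics/w1.png",c["frame"])
c=capture("top"); cv2.imwrite("pics/t1.png",c["frame"]); print(c["frame"].shape,status.sense()["t"])
```

```text
oblong (np.float64(120.7305436035752), np.float64(-174.89999999999998)) (array([ 33.,  29., -39.,  99.,  21.,  60.,  17.]), array([ 20.,  35., -58.,  99.,  33.,  64.,  48.]))
 down 4.875 [605.1 -86.   17.8] [1.799e+02 1.000e-01 1.207e+02] [-0.1 -0.9  0.5]
 grip 32.06971291137308 [-1.4 -0.2  6.8]
 lifted 32.16005842155276
(420, 560, 3) 7.2
```

View pics/w1.png

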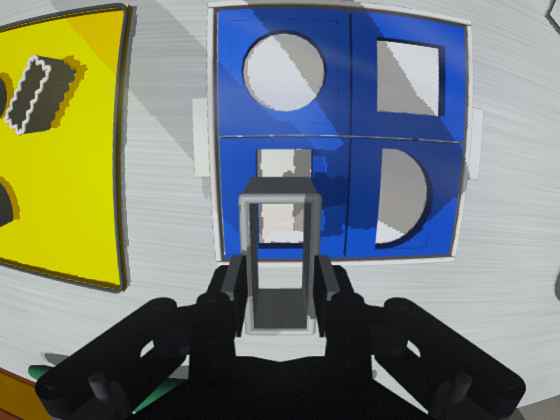

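The oblong is held squarely, centred on the jaws (about px 280,255), above its well at (285,200). Now placing it.

Run:
```python
from pp import *
import cv2
place("oblong")
c=capture("wrist"); cv2.imwrite("pics/w2.png",c["frame"])
do("half")
c=capture("wrist"); cv2.imwrite("pics/w3.png",c["frame"])
c=capture("top"); cv2.imwrite("pics/t3.png",c["frame"]); print(status.sense()["t"])
a=cv2.imread("pics/w2.png");b=cv2.imread("pics/w3.png")
cv2.imwrite("pics/w23.png",cv2.resize(np.hstack([a,b]),(800,300)))
```

```text
placed [582.2 161.2  26.1] [-0.5 -1.4  3.7] 31.98246755646112
 t 9.7167
half (np.float64(69.24929038705082), np.float64(5.099999999999994)) (array([ 35.,  29., -28.,  95.,  15.,  59., -19.]), array([-70.,  40.,  64., 100., -39.,  66., -80.]))
 down 12.55 [ 606.4 -204.3   17.9] [179.9  -0.   69.3] [ 0.4 -0.2  0.3]
 grip 37.04736298369905 [-1.5  0.4  5.8]
 lifted 37.46337861333656
15.6583
```

View pics/w23.png

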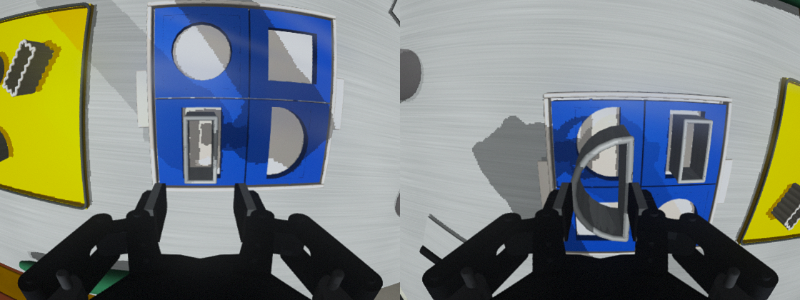

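Left: the oblong sits in its well. Right: the half-moon is held with its flat side parallel to the well's flat side and facing the same way. Placing it, then the square.

Run:
```python
from pp import *
import cv2
place("half")
c=capture("wrist"); a=c["frame"].copy()
do("square")
c=capture("wrist"); b=c["frame"]; print(status.sense()["t"])
cv2.imwrite("pics/w45.png",cv2.resize(np.hstack([a,b]),(800,300)))
```

```text
placed [571.8 272.9  25.7] [ 0.5  0.5 -0.6] 37.3360656237042
 t 18.175
square (np.float64(-24.72616592390807), np.float64(5.100000000000023)) (array([ 29.,  31.,  -8.,  89.,   5.,  60., -95.]), array([ -17.,   18.,  -21.,  110.,    8.,   53., -127.]))
 down 21.7833 [ 611.3 -310.    17.9] [-1.80e+02 -1.00e-01 -2.47e+01] [ 0.5 -0.9 -0.2]
 grip 46.19263661529044 [-0.8  1.   7.8]
 lifted 45.930155858131606
25.3
```

View pics/w45.png

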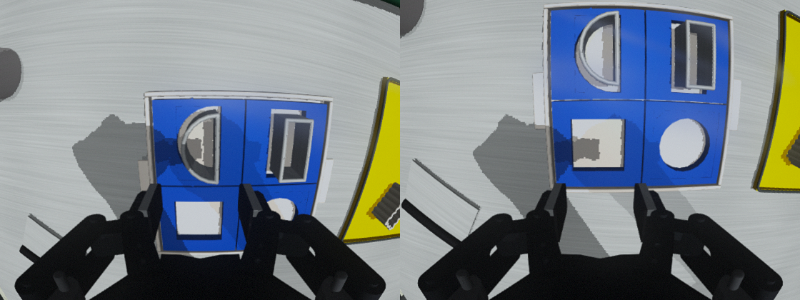

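Half-moon and oblong are in their wells, but the jaws came up without the square. Looking at the sheet.

Run:
```python
from cell import *
from fit import *
c=capture("top"); pickle.dump(c,open("top5.pkl","wb"))
a=toplane(c,47,430,700,-440,-60,2); cv2.imwrite("pics/t5.png",a)
```

```text
(no output)
```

View pics/t5.png

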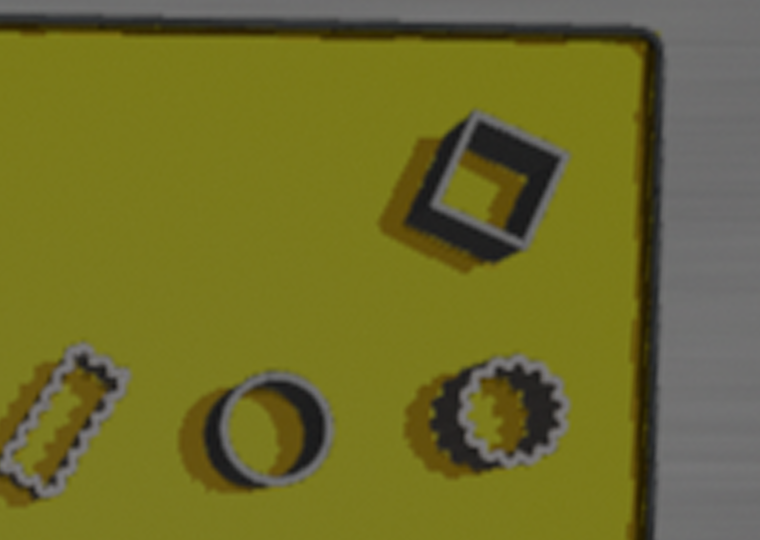

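The square is unmoved (≈px 495,180): my commanded closing gap was simply not tight enough, since readings run several mm below the true gap. Retrying with a smaller target.

```bash
sed -i 's/fingers.grip(wd-6,40)/fingers.grip(wd-22,40)/' pp.py
python3 - <<'E'
from pp import *
import cv2
do("square")
c=capture("wrist"); b=c["frame"]; print(status.sense()["t"])
cv2.imwrite("pics/w6.png",b)
E
```

```text
square (np.float64(-24.72616592390807), np.float64(5.100000000000023)) (array([ 35.,  31., -16.,  89.,  10.,  61., -99.]), array([ -10.,   20.,  -30.,  110.,   12.,   54., -131.]))
 down 28.9667 [ 611.3 -310.    18. ] [-1.80e+02 -1.00e-01 -2.47e+01] [-0.  -0.5  0. ]
 grip 29.841517115796396 [-1.5  1.4 11.3]
 lifted 29.8438269061204
32.575
```

View pics/w6.png

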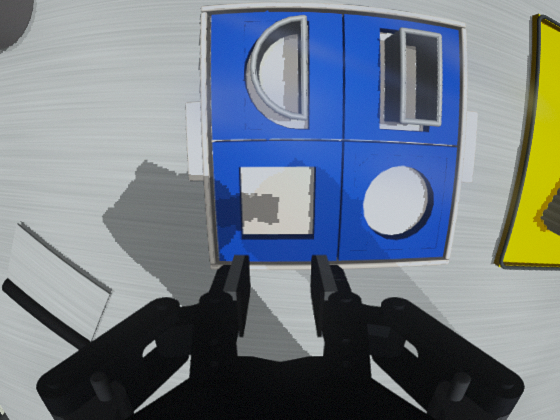

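Run:
```python
from cell import *
from fit import *
c=capture("top"); pickle.dump(c,open("top6.pkl","wb"))
a=toplane(c,47,430,700,-440,-60,2); cv2.imwrite("pics/t6.png",a)
q,f=fit("cutter_square",a,700,-60,(610,-310)); print(q,f,status.sense()["wrist_force"])
```

```text
[ 610.042324   -310.74239699   65.19899345] 37.803226470947266 [-0.18710967 -0.52245529  0.53903828]
```

View pics/t6.png

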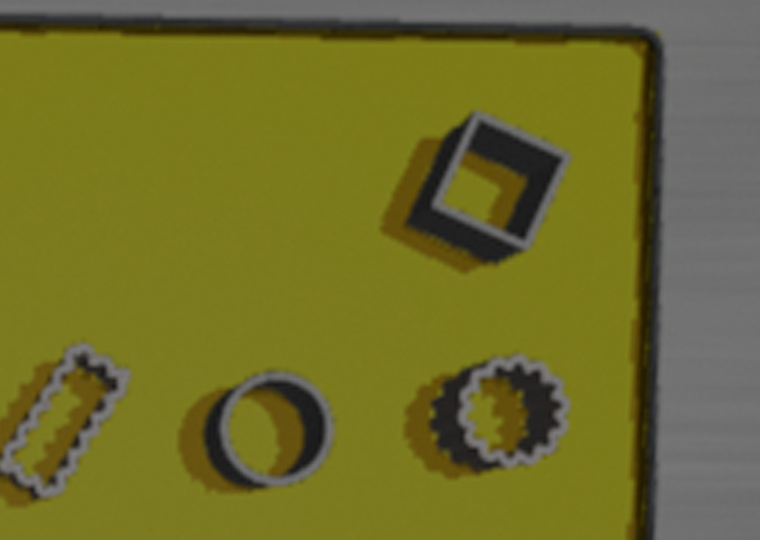

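Run:
```python
from pp import *
import cv2
poses["cutter_square"]=np.array([610.0,-310.7,65.2]); pickle.dump((poses,T),open("poses.pkl","wb"))
p=poses["cutter_square"]
fingers.grip(78,40)
robot.goto([p[0],p[1],110],[180,0,-24.8]); robot.line_to([p[0],p[1],17],rate=150)
a=capture("wrist")["frame"].copy(); print(status.sense()["opening"])
fingers.grip(48,40); s=status.sense(); print(s["opening"],s["wrist_force"],s["tcp_pos"])
b=capture("wrist")["frame"]; print(status.sense()["t"])
cv2.imwrite("pics/w7.png",cv2.resize(np.hstack([a,b])[150:],(800,193)))
cv2.imwrite("pics/w7a.png",a);cv2.imwrite("pics/w7b.png",b)
```

```text
77.82608370208058
48.05513988866817 [-1.24673341  0.10263328  7.0015537 ] [ 611.06593161 -311.09128764   19.10210802]
36.5417
```

View pics/w7a.png

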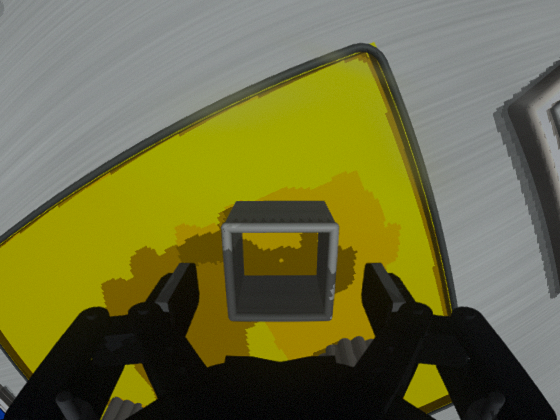

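View pics/w7b.png

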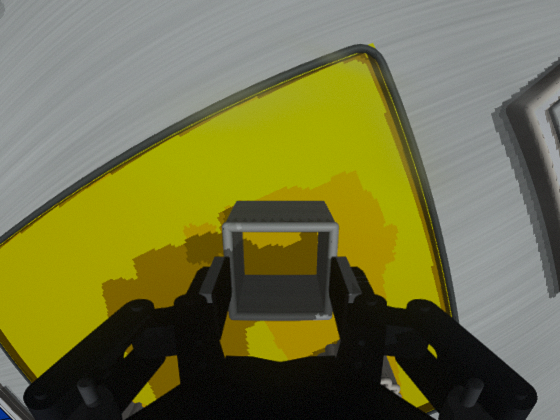

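Run:
```python
from pp import *
import cv2
for g in (46,44,42):
    fingers.grip(g,40); s=status.sense(); print(g,s["opening"],s["wrist_force"].round(1),s["tcp_pos"].round(1))
a=capture("wrist")["frame"].copy()
cv2.imwrite("pics/w8a.png",a); print(s["t"])
```

```text
46 46.087024053183775 [-0.9  1.   6.8] [ 611.3 -311.1   19.4]
44 44.017463817871786 [-1.9  1.6  8.9] [ 611.6 -311.2   19.7]
42 42.24560733130657 [-0.9  1.1  9.5] [ 611.9 -311.2   20. ]
37.1917
```

View pics/w8a.png

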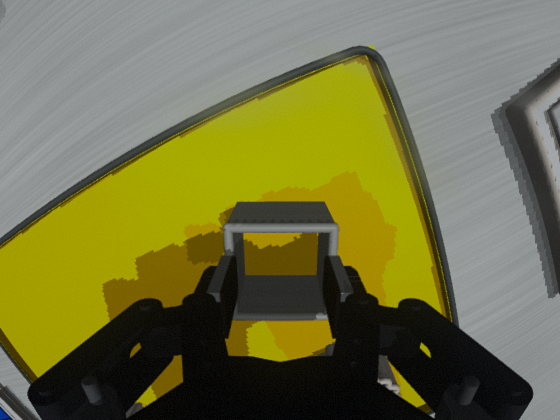

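Run:
```python
from pp import *
import cv2
p=poses["cutter_square"]
fingers.grip(78,20)
robot.line_to([p[0],p[1],9],rate=100)
s=status.sense(); print(s["tcp_pos"].round(1),s["wrist_force"].round(1))
for g in (52,48,46,):
    fingers.grip(g,20); s=status.sense(); print(g,s["opening"],s["wrist_force"].round(1),s["tcp_pos"].round(1))
a=capture("wrist")["frame"].copy()
cv2.imwrite("pics/w9a.png",a); print(s["t"])
```

```text
[ 609.2 -310.5    7.9] [-0.4 -0.2 -0.7]
52 51.91438142005775 [ 0.3 -0.1 -0.2] [ 610.1 -310.7    9.1]
48 51.36991482639446 [0.3 0.7 1.3] [ 610.2 -310.8    9.3]
46 51.3621521829235 [0.  0.1 2.3] [ 610.2 -310.8    9.3]
38.7417
```

View pics/w9a.png

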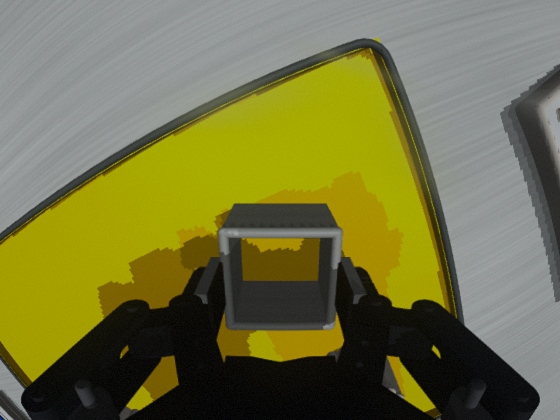

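Now a firm hold: the reading stops at 51.4 mm. The earlier grip was too near the fingertips, which splayed. Lift and place with a slightly higher release.

Run:
```python
from pp import *
import cv2
p=poses["cutter_square"]; t=T["insert_square"]
fingers.grip(42,30)
robot.line_to([p[0],p[1],130],rate=150); print(status.sense()["opening"])
robot.goto([t[0],t[1],110],[180,0,5.1-.1])
robot.line_to([t[0],t[1],40],rate=150)
a=capture("wrist")["frame"].copy()
for z in (26,23,21):
    robot.line_to([t[0],t[1],z],rate=50); s=status.sense(); print(z,s["opening"],s["tcp_pos"].round(1),s["wrist_force"].round(1))
b=capture("wrist")["frame"].copy(); print(s["t"])
cv2.imwrite("pics/w10.png",cv2.resize(np.hstack([a,b]),(800,300)))
```

```text
51.32895699152434
26 50.986388429804535 [460.2 262.9  25.8] [ 0.8 -0.1 -0.6]
23 51.51401011814262 [460.3 262.9  22.9] [ 0.7  0.2 -0.3]
21 51.2027884054847 [460.3 262.9  20.9] [ 0.1  0.3 -1.1]
43.6917
```

View pics/w10.png

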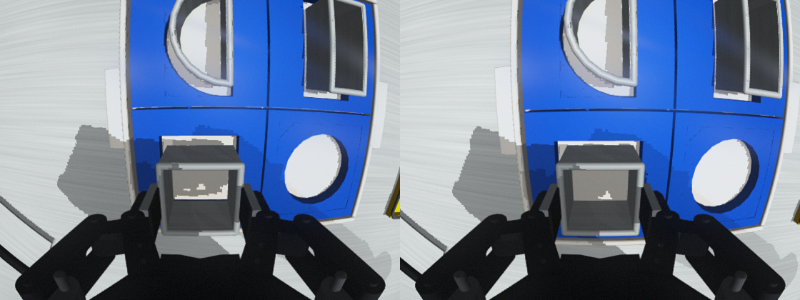

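Run:
```python
from pp import *
import cv2
t=T["insert_square"]
robot.line_to([t[0],t[1],19.5],rate=40); s=status.sense(); print(s["wrist_force"].round(1),s["tcp_pos"].round(1))
fingers.grip(66); robot.sleep(.2); robot.line_to([t[0],t[1],120],rate=150)
a=capture("wrist")["frame"].copy()
p=poses["cutter_round"]; t=T["insert_round"]
r=plan("round")[0]; print(r); g=r[1]
fingers.grip(80,20)
robot.goto([p[0],p[1],120],[180,0,g]); robot.line_to([p[0],p[1],9],rate=120)
fingers.grip(46,30); s=status.sense(); print("grip",s["opening"],s["wrist_force"].round(1),s["tcp_pos"].round(1))
robot.line_to([p[0],p[1],120],rate=150); print(status.sense()["opening"])
robot.goto([t[0],t[1],110],[180,0,g])
b=capture("wrist")["frame"].copy(); print(status.sense()["t"])
cv2.imwrite("pics/w11.png",cv2.resize(np.hstack([a,b]),(800,300)))
```

```text
[-0.3 -0.2 -1.8] [460.3 262.9  19.4]
(np.float64(91.82714884854167), 0, 0, array([ 51.,  22., -42., 110.,  17.,  55., -89.]), array([  15.,   19.,  -46.,  114.,   17.,   54., -129.]))
grip 53.57263832108834 [-1.3 -0.5  5. ] [ 486.4 -198.6   10. ]
53.33208610735792
51.0333
```

View pics/w11.png

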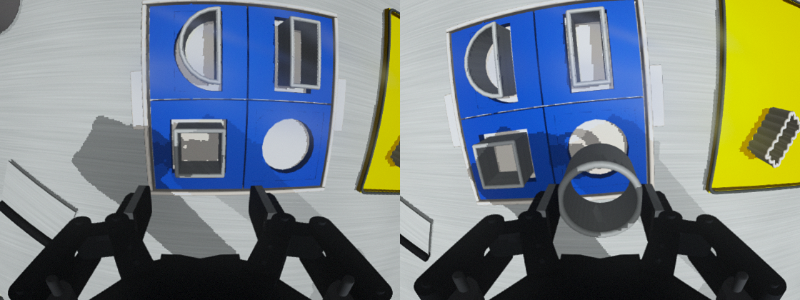

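The square sits in its well (left picture, about px 197,150). The round is held above its own well (right picture, about px 600,190). Now placing the round.

Run:
```python
from pp import *
from fit import *
t=T["insert_round"]
s=status.sense(); print(s["t"],s["opening"],s["tcp_pos"].round(1),s["orientation"].round(1))
robot.line_to([t[0],t[1],40],rate=150)
for z in (26,20.5):
    robot.line_to([t[0],t[1],z],rate=50); s=status.sense(); print(z,s["opening"],s["tcp_pos"].round(1),s["wrist_force"].round(1))
fingers.grip(70); robot.sleep(.2); robot.line_to([t[0],t[1],140],rate=150)
robot.goto([420,-60,220],[180,0,0]) if kinematics.solve_ik([420,-60,220],[180,0,0]) is not None else print("noik")
c=capture("top"); pickle.dump(c,open("top9.pkl","wb")); print(status.sense()["t"])
cv2.imwrite("pics/t9.png",c["frame"])
a=toplane(c,55,380,660,60,400,2)
vis=a.copy()
for n in W:
    q,f=fit("cutter_"+n,a,660,400,T["insert_"+n][:2]); print(n,q.round(1),round(f,1),(q[:2]-T["insert_"+n][:2]).round(1))
    cv2.polylines(vis,[px(xf(n,q),660,400).round().astype(int)],True,(0,0,255),1)
cv2.imwrite("pics/t9f.png",vis)
Wd=cloud(c)
P=Wd.reshape(-1,3)
for n in W:
    C=T["insert_"+n][:2]; d=np.hypot(*(P[:,:2]-C).T); z=P[d<48,2]; print(n,np.percentile(z[z>40],[50,80,95]).round(1))
c=capture("scene"); cv2.imwrite("pics/s9.png",cv2.resize(c["frame"][150:320,80:460],(760,340)))
```

```text
51.0333 53.2824744226084 [470.9 149.8 109.7] [180.    0.   -0.2]
26 53.52718608154596 [470.2 151.4  25.9] [ 0.4  0.  -0.3]
20.5 53.47135143061394 [470.1 151.3  20.2] [ 0.3 -0.5  0.1]
54.775
round [470.  150.3   3.8] 59.2 [-0.3 -1.1]
square [461.  262.1  95.1] 58.2 [ 0.6 -0.9]
oblong [581.4 160.2 365. ] 57.4 [-0.5 -1.1]
half [573.  271.8 364.9] 58.8 [ 1.  -1.1]
round [54.2 55.6 57. ]
square [53.9 55.2 56.5]
oblong [53.8 55.2 56.4]
half [53.6 55.2 56.5]
```

View pics/t9f.png

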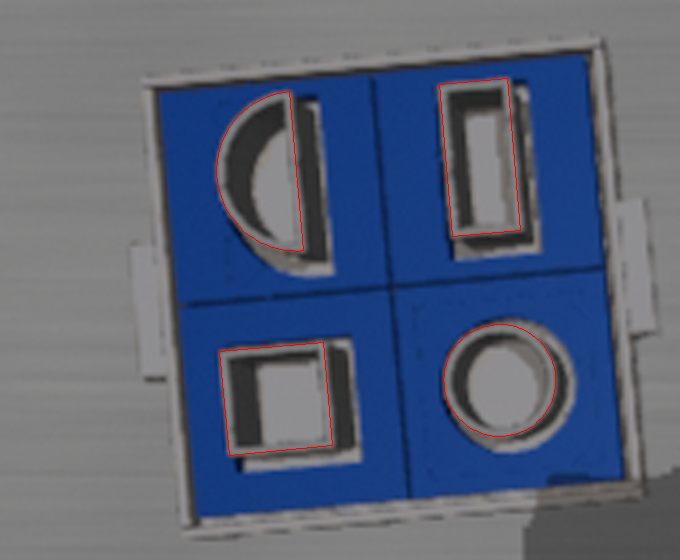

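View pics/s9.png

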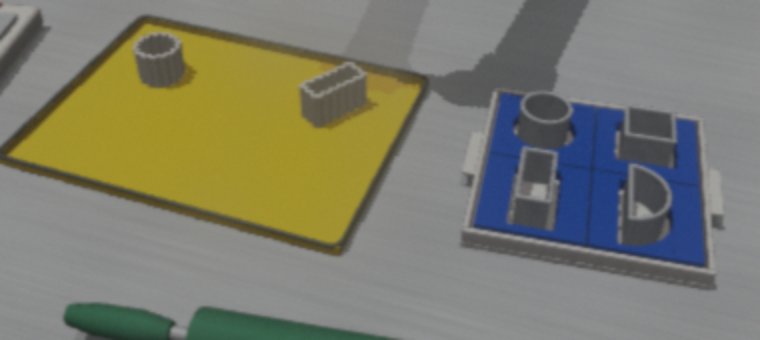

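All four rims fit within 1.5 mm of their well centres. Their tops are at about z = 55 mm, as they should be when seated, and both fluted cutters still stand on the sheet. Handing in.

Run:
```python
from cell import *
from fit import *
c=pickle.load(open("top9.pkl","rb")); a=toplane(c,47,430,700,-440,-60,2)
for k,g in dict(fluted_round=(494.6,-316.9),fluted_oblong=(490.1,-92.4)).items(): print(k,fit(k,a,700,-60,g)[0].round(1))
robot.sleep(.3); print(status.sense()["t"],status.sense()["wrist_force"].round(1)); print(sign_off())
```

```text
fluted_round [ 494.7 -316.9   11.7]
fluted_oblong [491.4 -85.9 133.7]
55.125 [ 0.6 -0.2  0.5]
the job is handed in; nothing more can be done
None
```

Run:
```python
from fit import *
f=[toplane(pickle.load(open(n,"rb")),47,430,550,-170,-30,3) for n in ("top0.pkl","top9.pkl")]
cv2.imwrite("pics/fl.png",cv2.resize(np.hstack(f),(800,343)))
```

```text
(no output)
```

View pics/fl.png

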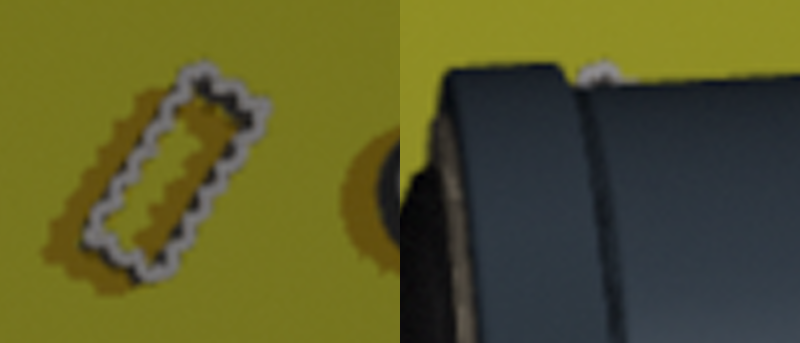

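All four steel cutters are in their matching blue inserts. I handed the job in at t ≈ 55 s with the gripper open and clear of everything.

- **Steel cutters:** the last top picture puts each one within 1.5 mm of its well centre. Rim tops are at about 55 mm, which matches standing upright on the well floor, and yaw matches the insert.
- **White fluted cutters:**
  - The round one fitted 0.1 mm from its starting position.
  - The oblong one fitted 6.6 mm off and turned 14°, but the arm covered nearly all of it in that picture, so that fit means little. Its one visible corner was where it started, and the scene camera showed it upright in place.
- **Failed grasps:** the first three tries at the square did not hold. I gripped too close to the fingertips, which splayed and slipped off, and the square moved by less than about 1.5 mm. Gripping about 9 mm lower fixed it, and I used that height for the round cutter too.

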